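Match the turned lids to their pots

ROBOT

A 7-joint arm with a two-finger parallel gripper is mounted at the origin on the work surface. World frame = base frame: x ahead of the robot, y to its left, z up, the work surface at z = 0. Lengths are in mm, angles in rad, forces in N, time in s.
With the tool pointing down it reaches from about 400 to 750 mm from the base axis. Payload 19.5 kg.
Tool frame: the origin (TCP) lies between the finger pads; the fingertips stand 17 mm ahead of it and the grasp point (between the pads) lies 2 mm behind it; z points along the fingers, y is the line along which they close (so a half turn about z gives the same grasp; the last joint's range is limited). The gripper opens to 85 mm and grips with 20 to 120 N. Pads are 22 mm wide; open, the fingers measure 114 mm over their backs; the gripper's body (76 mm by 85 mm) begins 54 mm behind the grasp point. The pads swing forward as they close: fully open they stand 13 mm farther back than shut.
Start: joints at [1.15, 0.707, -0.028, 1.485, 0.022, 0.951, -0.075], TCP at [212.63, -534.215, 248.268] pointing down, gripper open.
Joint ranges: [-2.71, 2.71], [-0.32, 2.16], [-1.57, 1.52], [0, 2.45], [-1.46, 4.6], [0, 2.02], [-2.83, 2.83]. Speed limits (rad/s): [1.89, 1.89, 2.57, 2.57, 3.01, 3.01, 3.01].

INTERFACE

Orientations are given as a 3x3 rotation matrix whose columns are the frame's x, y, z axes.
In Python, from rig import robot, eyes, look_for gives the robot as it stands.
- The arm moves only by the tool play_rows, never from a script. Its argument "rows" is a list of rows, each an object with "xyz": the shift along the tool's x, y, z normalised to -1 to 1, where 1 is 0.04 m, a list of three; "turn": the turn, a rotation vector about the tool's x, y, z normalised to -1 to 1, where 1 is 0.12 rad, a list of three. A call has 1 to 12 rows; each row shifts and turns the commanded pose from where the row before left it, along the tool's axes as they then stand; what a row does not reach is not made up. A row lasts 1/8 s, in which the tool goes at most 62.5 mm and 10.7 degrees, less where a joint would pass 70% of its speed; a pose out of reach is approached as far as the arm can. A call with a number of a shift or a turn outside -1 to 1 is refused whole. A call with a gripper value outside its range is refused whole. "grip" is the gripper's target within -1 to 1 (fully open at 1, half-way at 0, shut at -1), set as the call begins (left out, the last holds). The fingers move at their own pace and stop on an object; the grip force is fixed at half the most. Time passes only in rows, so rows that do not move let the fingers close. It gives the time, the measured TCP pose, the force, the opening and the grip force at its end, in the units of the state.
- robot.get_state(): the state, without advancing time (a new reading comes with each control period).
- eyes.grab_frame(name): name is "scene" or "top" or "wrist"; returns the picture (480x640x3 uint8, blue, green, red); there is no depth.
- eyes.camera_model(name): a dict with "fx", "fy", "cx", "cy" (pixels), "R" (3x3) and "t" (3): a world point X has camera coordinates R X + t; the wrist camera has in their place "T_tool_cam" (4x4, takes a point from camera to tool coordinates, whose origin is the TCP and whose axes are the flange's). Camera axes: x right, y down, z forward; pixel columns grow to the right and rows downward; lengths in mm; the calibration is good to about 2 mm. A picture is of the moment at which its call begins: read the wrist's pose just before it. camera_model takes no time and is no camera call.
- robot.job_done(): hands the job in; it is judged then, once.
Trained networks look in the newest picture that a camera, given by its name, has taken for a name from the list of things; names that differ only in an ending like _2 or _b are one class to them, and where a whole thing is asked for, a point or a joint stands for the part that bears it (a point fixed in the world has none). Each returns a list of dicts, best first, with "score" (0 to 1); they miss things now and then, are a little off and sometimes report something else, mostly with a low value. They report only what shows in the picture. A call takes as long as a camera call. They do not tell look-alikes from the thing itself.
- look_for(camera, target): "extent" ([left, top, width, height] in pixels, round what is visible of it).
The state is a dict: "time": time; "joint_pos": joint angles; "joint_vel": joint speeds; "effort": joint torques, N m; "tool_pos": TCP position; "tool_rot": TCP orientation; "contact_force": force on the tool from outside, world axes, zero at the start; "wrist_torque": the same for the moment, N m; "grip_width": opening from 0.0 (shut) to 1.0 (fully open); "grip_force": force on a finger pad.
Only numpy, scipy, OpenCV 4.12 (cv2) and the standard library are available. Lean on these libraries where they do the work, as an engineer would, in place of code of your own. Each camera call takes 0.05 s, during which the arm holds its last target. There are 200 camera calls.

TASK

Two freshly turned wooden pots stand open on the woodturner's bench and their two knobbed lids lie among the tools. Put each lid on the pot it was made for, the wide lid on the wide low pot and the small lid on the tall narrow pot, knob up and fully seated. Leave both pots standing upright on the bench.

Things in the scene. Friction and masses are not known exactly. Their poses are not given: they have to be found in the camera images.
- wide_pot: the wide, low open pot of pale turned wood, standing loose on the bench: 84 mm across, 55 mm tall, mouth 72 mm across inside a 6 mm wall, about 220 g. Origin: centre of its underside; z points up through the mouth
- tall_pot: the taller, narrow open pot of the same pale wood, standing loose on the bench: 62 mm across, 75 mm tall, mouth 48 mm across inside a 7 mm wall, about 150 g. Origin: centre of its underside; z points up through the mouth. (The darker egg cup on a waisted foot and the darker drawer knob are bystanders)
- wide_lid: wide round lid of pale wood, knob up. From the bottom: tapered plug 12 mm high (48 mm across at its bottom, 62 at its top), flange 84 mm across, 8 thick (top 20 mm above origin), central cylindrical knob 24 mm across, 28 high (top 48 mm above origin). About 60 g. Origin: centre of plug's underside; z up through the knob. Seated, flange on rim, origin 43 mm above the wide pot's; plug play 5 mm
- small_lid: small round lid of pale wood, knob up. From the bottom: tapered plug 12 mm high (26 mm across at its bottom, 40 at its top), flange 62 mm across, 8 thick (top 20 mm above origin), central cylindrical knob 18 mm across, 26 high (top 46 mm above origin). About 35 g. Origin: centre of plug's underside; z up through the knob. Seated, flange on rim, origin 63 mm above the tall pot's; plug play 4 mm
There are look-alikes about, which are no part of the job. Leave any blue or turquoise look-alike of the small_lid alone.

How it is judged (in metres and radians):
At the end, for the whole second after the job is handed in: The wide lid sits on the wide pot and the small lid on the tall pot, each centred within 10 mm, its flange within 5 mm of resting on the rim, knob up and level within 10 degrees; both pots stand upright (within 10 degrees) on the bench, and the lids are at rest (horizontal distance between wide_lid and wide_pot below 0.01 m and z of wide_lid in the frame of wide_pot between 0.038 and 0.048 m and angle between each of wide_lid, small_lid, wide_pot, tall_pot's own z axis and vertical below 0.17 rad and horizontal distance between small_lid and tall_pot below 0.01 m and z of small_lid in the frame of tall_pot between 0.058 and 0.068 m and height (world z) of each of wide_pot, tall_pot below 0.01 m and linear speed of each of wide_lid, small_lid below 0.03 m/s); the robot touches nothing.
It also fails if it takes over 58 s, if anything falls off the work surface, if the arm or the gripper's body presses on something with over 40 N, if the wrist force passes 120 N, or if a joint passes its speed limit or range.

## Working session

There is one attempt and no reset: what is moved stays moved. The work goes in short steps, Python scripts to look and compute and a tool call to move; the robot and the scene stay as the last step left them, time stands still between calls to the robot, and variables do not carry over. Pictures are saved under pics/ and viewed, at most 10 in all, crops included, and the job is handed in when it is done.

Besides the shell and the picture viewer there is one more tool, called after "Emit:" as name(argument=value, ...) on one line, values as JSON. play_rows: Moves the arm, as the interface text tells. Scaled input: -1 to 1 covers 0.04 m each way for a shift and 0.12 rad each way for a turn. Its arguments: {"type":"object","properties":{"rows":{"type":"array"},"grip":{"type":"number"}},"required":["rows"]}

```bash
mkdir -p pics
cat > h.py <<'E'
import numpy as np, cv2
from rig import robot, eyes, look_for
def pose(name):
    m=eyes.camera_model(name)
    K=np.array([[m['fx'],0,m['cx']],[0,m['fy'],m['cy']],[0,0,1.]])
    if 'R' in m: R=np.array(m['R']);t=np.array(m['t']).ravel()
    else:
        s=robot.get_state();T=np.eye(4);T[:3,:3]=s['tool_rot'];T[:3,3]=s['tool_pos']
        C=np.linalg.inv(T@np.array(m['T_tool_cam']));R=C[:3,:3];t=C[:3,3]
    return K,R,t
def ray(P,u,v):
    K,R,t=P; d=R.T@np.linalg.solve(K,[u,v,1.]); return -R.T@t,d/np.linalg.norm(d)
def atz(P,u,v,z):
    o,d=ray(P,u,v); return o+d*(z-o[2])/d[2]
def tri(P1,p1,P2,p2):
    A=np.zeros((3,3));b=np.zeros(3)
    for P,p in((P1,p1),(P2,p2)):
        o,d=ray(P,*p);M=np.eye(3)-np.outer(d,d);A+=M;b+=M@o
    return np.linalg.solve(A,b)
def proj(P,X):
    K,R,t=P;c=K@(R@np.array(X)+t);return c[:2]/c[2]
E
python3 - <<'E'
from h import *
s=robot.get_state();print(s['time'],np.round(s['tool_rot'],3))
fr={}
for c in('top','scene'):
    im=eyes.grab_frame(c);fr[c]=im;cv2.imwrite(f'pics/{c}0.png',im);P=pose(c)
    print(c,'cam at',np.round(-P[1].T@P[2]))
    for n in('wide_pot','tall_pot','wide_lid','small_lid'):
        for r in look_for(c,n)[:4]:
            e=r['extent'];u,v=e[0]+e[2]/2,e[1]+e[3]/2
            print(c,n,round(r['score'],2),np.round(e),np.round(atz(P,u,v,30)[:2]))
E
```

```text
0.0 [[ 0.929  0.37  -0.   ]
 [ 0.37  -0.929  0.001]
 [-0.    -0.001 -1.   ]]
top cam at [491. -10. 993.]
top wide_pot 0.8 [173. 269.  42.  46.] [487. 257.]
top tall_pot 0.87 [447. 274.  42.  35.] [ 472. -272.]
top wide_lid 0.96 [370. 215.  47.  40.] [ 585. -134.]
top small_lid 0.98 [224. 161.  30.  36.] [706. 165.]
top small_lid 0.82 [191. 209.  29.  31.] [619. 233.]
top small_lid 0.61 [245. 221.  28.  31.] [591. 128.]
top small_lid 0.57 [296. 209.  32.  32.] [610.  25.]
scene cam at [1209.   54. 1023.]
scene wide_pot 0.62 [418. 189.  41.  41.] [487. 264.]
scene tall_pot 0.91 [180. 157.  33.  44.] [ 466. -265.]
scene wide_lid 0.81 [227. 214.  37.  41.] [ 597. -133.]
scene small_lid 0.94 [356. 236.  31.  25.] [602. 127.]
scene small_lid 0.89 [415. 253.  23.  27.] [630. 238.]
scene small_lid 0.67 [305. 241.  33.  25.] [625.  26.]
scene small_lid 0.57 [376. 287.  35.  31.] [716. 174.]
```

View pics/top0.png

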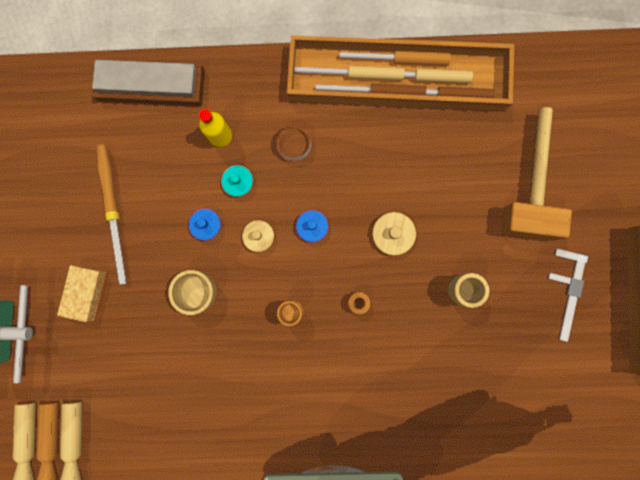

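View pics/scene0.png

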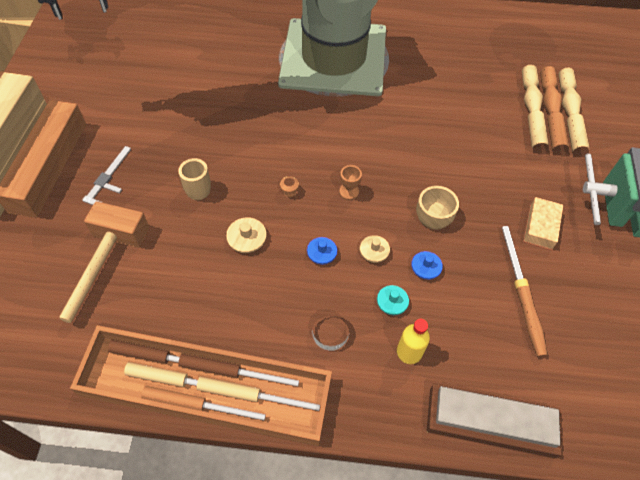

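Run:
```python
from h import *
im=cv2.imread('pics/top0.png');s=cv2.imread('pics/scene0.png')
a=cv2.resize(im[150:330,150:510],None,fx=2,fy=2,interpolation=3);b=cv2.resize(s[150:280,165:525],None,fx=2,fy=2,interpolation=3)
cv2.imwrite('pics/crop.png',np.vstack([a,b])[:600])
A,B=pose('top'),pose('scene')
c=lambda e:(e[0]+e[2]/2,e[1]+e[3]/2)
for n,e,f in(('wp',(173,269,42,46),(418,189,41,41)),('tp',(447,274,42,35),(180,157,33,44)),('wl',(370,215,47,40),(227,214,37,41)),('sl',(245,221,28,31),(356,236,31,25))):
    print(n,np.round(tri(A,c(e),B,c(f))))
print(np.round(eyes.camera_model('wrist')['T_tool_cam'],2), eyes.camera_model('wrist')['fx'])
```

```text
wp [486. 261.  27.]
tp [ 473. -265.   40.]
wl [ 587. -136.   15.]
sl [592. 128.  17.]
[[  -0.     -0.95   -0.31   82.02]
 [   1.     -0.      0.     -0.16]
 [  -0.     -0.31    0.95 -127.03]
 [   0.      0.      0.      1.  ]] 401.210440557243
```

View pics/crop.png

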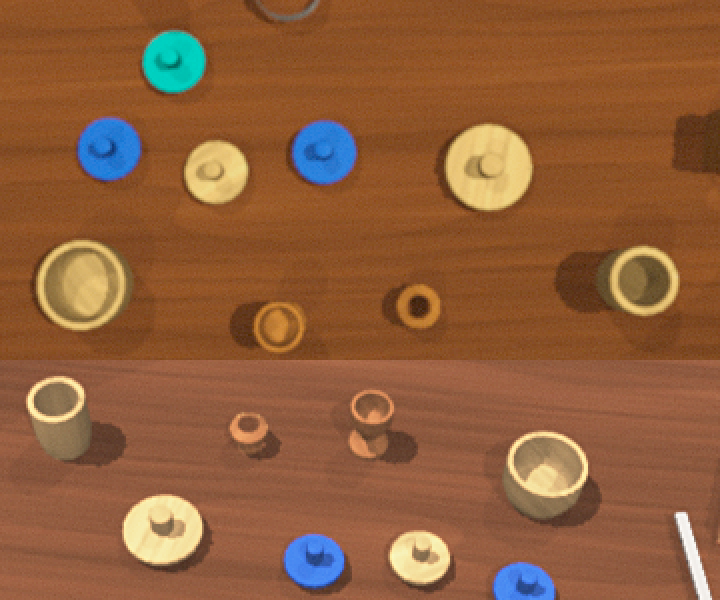

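Pale small lid is at top px (258,236). The blue ones at (205,224) and (312,226) and the turquoise one at (237,181) are look-alikes, so the pale one fits the description. The wide lid is at (394,233), the wide pot at (191,292) and the tall pot at (472,290). The two dark brown things at (289,313) and (359,303) are the bystanders. Both lids lie knob up.

Emit:
play_rows(rows=[{"xyz": [1,-0.47,0.16],"turn": [0,0,0]},{"xyz": [1,-0.47,0.16],"turn": [0,0,0]},{"xyz": [1,-0.47,0.16],"turn": [0,0,0]},{"xyz": [1,-0.47,0.16],"turn": [0,0,0]},{"xyz": [1,-0.47,0.16],"turn": [0,0,0]},{"xyz": [1,-0.47,0.16],"turn": [0,0,0]},{"xyz": [1,-0.47,0.16],"turn": [0,0,0]},{"xyz": [1,-0.47,0.16],"turn": [0,0,0]},{"xyz": [1,-0.47,0.16],"turn": [0,0,0]},{"xyz": [1,-0.47,0.16],"turn": [0,0,0]},{"xyz": [1,-0.47,0.16],"turn": [0,0,0]},{"xyz": [0.9,-0.4,0.1],"turn": [0,0,0]}], grip=0.2)

```text
time: 2.0
tool_pos: [573.5, -149.7, 173.6]
tool_rot: [[0.929, 0.37, -0.0], [0.37, -0.929, 0.0], [-0.0, -0.0, -1.0]]
contact_force: [0.5, -0.9, 0.2]
grip_width: 0.6
grip_force: 0.0
```

Emit:
play_rows(rows=[{"xyz": [0,0,0],"turn": [0,0,0]},{"xyz": [0,0,0],"turn": [0,0,0]}])

```text
time: 2.25
tool_pos: [572.1, -151.7, 173.9]
tool_rot: [[0.929, 0.369, -0.0], [0.369, -0.929, -0.0], [-0.001, 0.0, -1.0]]
contact_force: [-0.2, -0.1, -0.9]
grip_width: 0.599
grip_force: 0.0
```

```bash
cat >> h.py <<'E'
def fit(im,P,zf,seed,lo=(0,40,120),hi=(40,170,255)):
    "convex hull ellipse of pale blob containing/nearest seed px"
    m=cv2.inRange(cv2.cvtColor(im,cv2.COLOR_BGR2HSV),lo,hi)
    cs,_=cv2.findContours(m,cv2.RETR_EXTERNAL,cv2.CHAIN_APPROX_NONE)
    cs=[c for c in cs if cv2.contourArea(c)>300]
    c=max(cs,key=lambda c:cv2.pointPolygonTest(c,tuple(map(float,seed)),True))
    return cv2.fitEllipse(cv2.convexHull(c))
E
python3 - <<'E'
from h import *
s=robot.get_state();P=pose('wrist');im=eyes.grab_frame('wrist');cv2.imwrite('pics/w1.png',im)
print(s['time'],np.round(s['tool_pos'],1),s['grip_width'])
for r in look_for('wrist','wide_lid')[:2]: print(r)
print(proj(P,(587,-136,48)),proj(P,(587,-136,20)))
E
```

```text
2.25 [ 572.1 -151.7  173.9] 0.5986547361204577
{'extent': [242.5, 133.0, 113.3, 116.7], 'score': 0.9}
[297.25536473 207.54176075] [298.53078951 198.10166972]
```

View pics/w1.png

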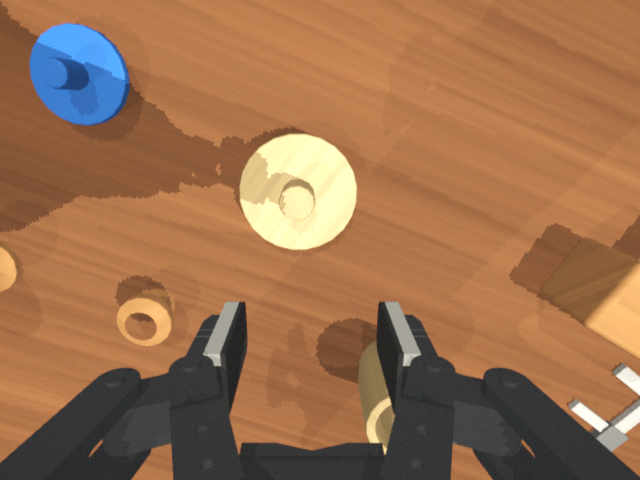

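The wrist view shows the wide lid's flange centred at (299,191) and its knob top at (297,202). The tall pot shows beside the right finger at (380,400).

Run:
```python
from h import *
s=robot.get_state();P=pose('wrist');A=pose('top')
im=cv2.imread('pics/w1.png')
print('knob tri',tri(P,(296.5,202),A,(395.5,232.5)),'flange tri',tri(P,(299,191),A,(394.5,233.5)))
k=atz(P,296.5,202,48);f=atz(P,299,191,20);print(k,f)
R=np.array(s['tool_rot']);X=(k+f)/2;X[2]=42
print('move tool',R.T@(X-s['tool_pos'])/40)
```

```text
knob tri [ 589.09160342 -135.60045274   44.15503967] flange tri [ 590.41433941 -136.64441954   15.03245907]
[ 590.17159161 -134.66845373   48.        ] [ 591.86111044 -134.8975677    20.        ]
move tool [ 0.60064105 -0.22931146  3.30293067]
```

Emit:
play_rows(rows=[{"xyz": [0.3,-0.115,0.5],"turn": [0,0,0]},{"xyz": [0.3,-0.115,0.7],"turn": [0,0,0]},{"xyz": [0,0,0.8],"turn": [0,0,0]},{"xyz": [0,0,0.7],"turn": [0,0,0]},{"xyz": [0,0,0.4],"turn": [0,0,0]},{"xyz": [0,0,0.2],"turn": [0,0,0]},{"xyz": [0,0,0],"turn": [0,0,0]}])

```text
time: 3.22
tool_pos: [591.5, -133.8, 41.9]
tool_rot: [[0.929, 0.37, 0.0], [0.37, -0.929, 0.0], [0.0, -0.0, -1.0]]
contact_force: [0.7, 0.5, 0.8]
grip_width: 0.599
grip_force: 0.0
```

Emit:
play_rows(rows=[{"xyz": [0,0,0],"turn": [0,0,0]},{"xyz": [0,0,0],"turn": [0,0,0]},{"xyz": [0,0,0],"turn": [0,0,0]},{"xyz": [0,0,0],"turn": [0,0,0]}], grip=-1)

```text
time: 3.72
tool_pos: [591.8, -133.9, 42.9]
tool_rot: [[0.929, 0.37, 0.001], [0.37, -0.929, -0.0], [0.001, 0.001, -1.0]]
contact_force: [-1.5, 0.8, 7.7]
grip_width: 0.256
grip_force: 58.4
```

Emit:
play_rows(rows=[{"xyz": [0,0,-0.4],"turn": [0,0,0]},{"xyz": [0,0,-1],"turn": [0,0,0]},{"xyz": [0,-0.4,-1],"turn": [0,0,0]},{"xyz": [0,-1,-0.8],"turn": [0,0,0]},{"xyz": [0,-1,0],"turn": [0,0,0]},{"xyz": [0,-1,0],"turn": [0,0,0]},{"xyz": [0,-1,0],"turn": [0,0,0]},{"xyz": [-0.1,-1,0],"turn": [0,0,0]},{"xyz": [-0.2,-1,0],"turn": [0,0,0]},{"xyz": [-0.2,-1,0],"turn": [0,0,0]},{"xyz": [0,-1,0],"turn": [0,0,0]},{"xyz": [0,-1,0],"turn": [0,0,0]}])

```text
time: 5.22
tool_pos: [433.3, 209.5, 171.1]
tool_rot: [[0.929, 0.37, 0.001], [0.37, -0.929, 0.001], [0.001, -0.001, -1.0]]
contact_force: [1.0, -0.0, 0.5]
grip_width: 0.258
grip_force: 58.8
```

Emit:
play_rows(rows=[{"xyz": [0,-0.6,0],"turn": [0,0,0]},{"xyz": [0,0,0],"turn": [0,0,0]},{"xyz": [0,0,0],"turn": [0,0,0]}])

```text
time: 5.6
tool_pos: [425.3, 229.9, 170.6]
tool_rot: [[0.929, 0.369, 0.001], [0.369, -0.929, 0.0], [0.001, 0.0, -1.0]]
contact_force: [0.0, -0.8, 0.1]
grip_width: 0.258
grip_force: 58.9
```

Run:
```python
from h import *
s=robot.get_state();P=pose('wrist');im=eyes.grab_frame('wrist');cv2.imwrite('pics/w2.png',im)
print(s['time'],np.round(s['tool_pos'],1),s['grip_width'],s['grip_force'])
for r in look_for('wrist','wide_pot')[:2]: print(r)
print(proj(P,(486,261,55)),proj(P,(592,128,20)))
```

```text
5.6 [425.3 229.9 170.6] 0.2583562328275598 58.858569860458374
{'extent': [231.6, 57.0, 145.0, 145.8], 'score': 0.68}
[300.26797422 131.65391266] [559.21182827  47.31657566]
```

View pics/w2.png

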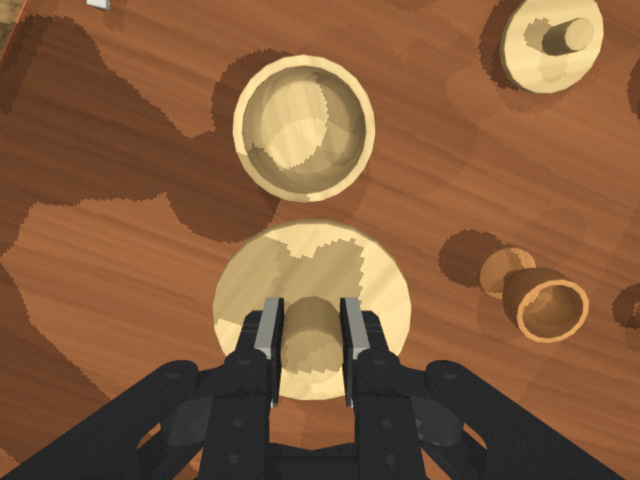

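The wide pot's rim is centred at (304,128). The held wide lid hangs level, its flange at (312,310). The pale small lid is at upper right, flange (552,42) and knob top (578,35).

Run:
```python
from h import *
s=robot.get_state();P=pose('wrist');A=pose('top');R=np.array(s['tool_rot']);p=np.array(s['tool_pos'])
pot=atz(P,304,128.5,55);print('pot',pot,'tri',tri(P,(304,128.5),A,(191,292.5)))
l=atz(P,312,309.5,p[2]-43+20);print('held lid in tool',R.T@(l-p))
print('small lid',atz(P,552,42,20),atz(P,578,35,46),'tri',tri(P,(578,35),A,(256.5,235)))
print('tall pot',atz(A,472,290,75),'wide pot top',atz(A,191,292.5,55))
X=pot.copy();X[2]=43+42.5
print(R.T@(X-p)/40)
```

```text
pot [488.53068114 259.36982241  55.        ] tri [486.85033914 259.46452346  39.07729439]
held lid in tool [ 1.24853298  0.18971318 23.00060736]
small lid [592.79188243 133.68317078  20.        ] [592.74530064 133.79779741  46.        ] tri [593.69100178 131.18607425  41.25353121]
tall pot [ 476.03208309 -266.32135843   75.        ] wide pot top [486.10379907 255.116165    55.        ]
[ 1.74090536 -0.10739963  2.12122161]
```

Emit:
play_rows(rows=[{"xyz": [0.85,-0.05,0],"turn": [0,0,0]},{"xyz": [0.86,-0.05,0.2],"turn": [0,0,0]},{"xyz": [0,0,0.6],"turn": [0,0,0]},{"xyz": [0,0,0.5],"turn": [0,0,0]},{"xyz": [0,0,0.3],"turn": [0,0,0]},{"xyz": [0,0,0.2],"turn": [0,0,0]},{"xyz": [0,0,0.15],"turn": [0,0,0]},{"xyz": [0,0,0.1],"turn": [0,0,0]},{"xyz": [0,0,0],"turn": [0,0,0]}])

```text
time: 6.82
tool_pos: [487.0, 259.5, 88.0]
tool_rot: [[0.929, 0.37, -0.0], [0.37, -0.929, 0.0], [0.0, -0.0, -1.0]]
contact_force: [0.2, 0.1, -0.7]
grip_width: 0.253
grip_force: 58.9
```

Nearly seated, with no contact yet. I'll lower until it touches.

Emit:
play_rows(rows=[{"xyz": [0,0,0.05],"turn": [0,0,0]},{"xyz": [0,0,0.03],"turn": [0,0,0]},{"xyz": [0,0,0],"turn": [0,0,0]}])

```text
time: 7.2
tool_pos: [487.1, 259.6, 85.7]
tool_rot: [[0.929, 0.37, 0.001], [0.37, -0.929, 0.001], [0.001, -0.0, -1.0]]
contact_force: [-4.7, -1.0, 20.5]
grip_width: 0.259
grip_force: 61.2
```

Emit:
play_rows(rows=[{"xyz": [0,0,0],"turn": [0,0,0]},{"xyz": [0,0,0],"turn": [0,0,0]},{"xyz": [0,0,0],"turn": [0,0,0]},{"xyz": [0,0,-0.4],"turn": [0,0,0]},{"xyz": [0,0,-0.8],"turn": [0,0,0]},{"xyz": [0,0,-1],"turn": [0,0,0]},{"xyz": [0,1,0],"turn": [0,0,0]},{"xyz": [0.3,1,0],"turn": [0,0,0]},{"xyz": [0.5,1,0],"turn": [0,0,0]},{"xyz": [0.3,0.9,0],"turn": [0,0,0]},{"xyz": [0,0,0],"turn": [0,0,0]},{"xyz": [0,0,0],"turn": [0,0,0]}], grip=0.2)

```text
time: 8.7
tool_pos: [585.3, 131.3, 173.4]
tool_rot: [[0.929, 0.37, 0.0], [0.37, -0.929, 0.001], [0.0, -0.0, -1.0]]
contact_force: [-0.2, 0.4, 0.7]
grip_width: 0.598
grip_force: 0.0
```

Run:
```python
from h import *
s=robot.get_state();P=pose('wrist');im=eyes.grab_frame('wrist');cv2.imwrite('pics/w3.png',im)
print(s['time'],np.round(s['tool_pos'],1),s['grip_width'],s['grip_force'])
for r in look_for('wrist','small_lid')[:4]: print(r)
for r in look_for('wrist','wide_lid')[:1]: print(r)
print(proj(P,(592.8,133.7,46)),proj(P,(592.8,133.7,20)),proj(P,(487,259.5,63)),proj(P,(488.5,259.4,91)))
```

```text
8.7 [585.3 131.3 173.4] 0.5976658764386326 0.0
{'extent': [135.0, 73.1, 91.5, 96.3], 'score': 0.97}
{'extent': [267.5, 0.5, 100.1, 81.7], 'score': 0.93}
{'extent': [414.3, 206.0, 82.8, 77.7], 'score': 0.8}
{'extent': [268.6, 173.4, 84.8, 81.1], 'score': 0.68}
{'extent': [13.6, 250.2, 128.7, 115.7], 'score': 0.59}
[312.32483219 224.46131537] [312.23603235 214.38070428] [ 75.95908941 307.02888252] [ 50.3114821 327.4310021]
```

View pics/w3.png

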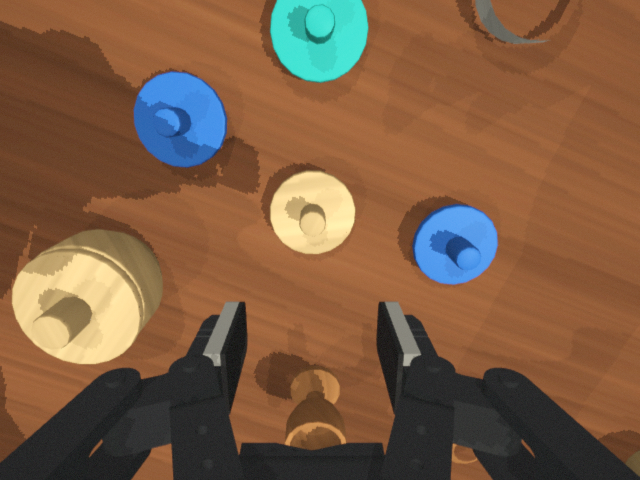

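The wide lid sits level on the wide pot, lower left at (85,305). The pale small lid lies between the blue ones, flange (312,212) and knob top (312,222).

Emit:
play_rows(rows=[{"xyz": [0.12,0,0.5],"turn": [0,0,0]},{"xyz": [0.12,0,0.7],"turn": [0,0,0]},{"xyz": [0,0,0.8],"turn": [0,0,0]},{"xyz": [0,0,0.7],"turn": [0,0,0]},{"xyz": [0,0,0.37],"turn": [0,0,0]},{"xyz": [0,0,0.2],"turn": [0,0,0]},{"xyz": [0,0,0],"turn": [0,0,0]},{"xyz": [0,0,0],"turn": [0,0,0]}])

```text
time: 9.85
tool_pos: [594.8, 134.5, 42.7]
tool_rot: [[0.929, 0.37, 0.001], [0.37, -0.929, 0.0], [0.001, 0.0, -1.0]]
contact_force: [-0.1, -0.6, 0.3]
grip_width: 0.597
grip_force: 0.0
```

Emit:
play_rows(rows=[{"xyz": [0,0,0],"turn": [0,0,0]},{"xyz": [0,0,0],"turn": [0,0,0]},{"xyz": [0,0,0],"turn": [0,0,0]},{"xyz": [0,0,0],"turn": [0,0,0]},{"xyz": [0,0,0],"turn": [0,0,0]}], grip=-1)

```text
time: 10.48
tool_pos: [594.7, 134.5, 42.5]
tool_rot: [[0.929, 0.37, 0.001], [0.37, -0.929, 0.0], [0.001, -0.0, -1.0]]
contact_force: [-0.6, 0.5, 6.5]
grip_width: 0.186
grip_force: 58.4
```

Emit:
play_rows(rows=[{"xyz": [0,0,-0.5],"turn": [0,0,0]},{"xyz": [0,0,-1],"turn": [0,0,0]},{"xyz": [-0.4,0.4,-1],"turn": [0,0,0]},{"xyz": [-0.8,0.8,-1],"turn": [0,0,0]},{"xyz": [-1,1,-0.25],"turn": [0,0,0]},{"xyz": [-1,1,0],"turn": [0,0,0]},{"xyz": [-1,1,0],"turn": [0,0,0]},{"xyz": [-1,1,0],"turn": [0,0,0]},{"xyz": [-1,1,0],"turn": [0,0,0]},{"xyz": [-1,1,0],"turn": [0,0,0]},{"xyz": [-0.6,0.7,0],"turn": [0,0,0]},{"xyz": [-0.3,0.3,0],"turn": [0,0,0]}])

```text
time: 11.98
tool_pos: [413.8, -292.0, 192.9]
tool_rot: [[0.93, 0.368, 0.001], [0.368, -0.93, -0.001], [0.0, 0.001, -1.0]]
contact_force: [0.5, 1.1, -0.5]
grip_width: 0.186
grip_force: 58.6
```

Emit:
play_rows(rows=[{"xyz": [0,0,0],"turn": [0,0,0]},{"xyz": [0,0,0],"turn": [0,0,0]}])

```text
time: 12.22
tool_pos: [415.4, -289.0, 192.2]
tool_rot: [[0.929, 0.371, 0.0], [0.371, -0.929, 0.001], [0.001, -0.0, -1.0]]
contact_force: [-0.1, -0.5, -0.1]
grip_width: 0.183
grip_force: 58.6
```

Run:
```python
from h import *
s=robot.get_state();P=pose('wrist');im=eyes.grab_frame('wrist');cv2.imwrite('pics/w4.png',im)
print(s['time'],np.round(s['tool_pos'],1),s['grip_width'],s['grip_force'])
for r in look_for('wrist','tall_pot')[:2]: print(r)
print(proj(P,(475,-266,75)))
```

```text
12.225 [ 415.4 -289.   192.2] 0.1834402019132195 58.61010253429413
{'extent': [260.1, 80.1, 99.7, 109.1], 'score': 0.96}
[312.80189998 138.49217468]
```

View pics/w4.png

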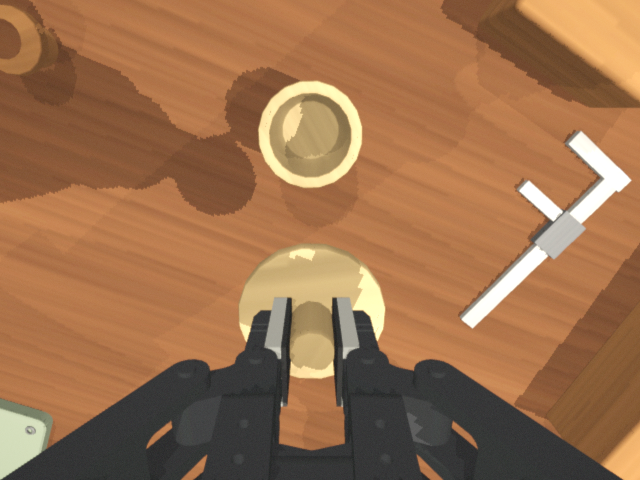

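The tall pot's rim is centred at (310,134). The small lid hangs level, its flange centred at (312,311).

Run:
```python
from h import *
s=robot.get_state();P=pose('wrist');A=pose('top');R=np.array(s['tool_rot']);p=np.array(s['tool_pos'])
pot=atz(P,310,134,75);print('pot',pot,'tri',tri(P,(310,134),A,(472,290)))
l=R.T@(atz(P,312,311,p[2]-42.5+20)-p);print('held lid in tool',l)
X=pot.copy();X[2]=63+42.5
print((R.T@(X-p)-[l[0],l[1],0])/40)
```

```text
pot [ 476.74831918 -263.63507171   75.        ] tri [ 476.75635334 -263.53069786   84.61410168]
held lid in tool [ 0.81737917  0.19367107 22.50027215]
[ 1.6398001  -0.02499902  2.1645213 ]
```

Emit:
play_rows(rows=[{"xyz": [0.82,-0.01,0],"turn": [0,0,0]},{"xyz": [0.82,-0.01,0.2],"turn": [0,0,0]},{"xyz": [0,0,0.6],"turn": [0,0,0]},{"xyz": [0,0,0.5],"turn": [0,0,0]},{"xyz": [0,0,0.3],"turn": [0,0,0]},{"xyz": [0,0,0.25],"turn": [0,0,0]},{"xyz": [0,0,0.15],"turn": [0,0,0]},{"xyz": [0,0,0.1],"turn": [0,0,0]},{"xyz": [0,0,0],"turn": [0,0,0]}])

```text
time: 13.45
tool_pos: [475.4, -265.2, 107.9]
tool_rot: [[0.929, 0.37, -0.0], [0.37, -0.929, 0.0], [0.0, -0.0, -1.0]]
contact_force: [0.0, 0.1, 0.1]
grip_width: 0.181
grip_force: 58.6
```

Emit:
play_rows(rows=[{"xyz": [0,0,0.05],"turn": [0,0,0]},{"xyz": [0,0,0.02],"turn": [0,0,0]},{"xyz": [0,0,0],"turn": [0,0,0]}])

```text
time: 13.82
tool_pos: [475.5, -265.3, 105.4]
tool_rot: [[0.929, 0.37, 0.0], [0.37, -0.929, -0.0], [0.0, 0.0, -1.0]]
contact_force: [-0.7, 0.2, 5.6]
grip_width: 0.185
grip_force: 59.3
```

Contact came at the seated height, so I release and retreat with a view of the lid.

Emit:
play_rows(rows=[{"xyz": [0,0,0],"turn": [0,0,0]},{"xyz": [0,0,0],"turn": [0,0,0]},{"xyz": [0,0,0],"turn": [0,0,0]},{"xyz": [0,0,-0.4],"turn": [0,0,0]},{"xyz": [0,0,-1],"turn": [0,0,0]},{"xyz": [0,0,-1],"turn": [0,0,0]},{"xyz": [-1,0,0],"turn": [0,0,0]},{"xyz": [-0.5,0,0],"turn": [0,0,0]},{"xyz": [0,0,0],"turn": [0,0,0]},{"xyz": [0,0,0],"turn": [0,0,0]}], grip=0.2)

```text
time: 15.08
tool_pos: [420.4, -287.1, 201.6]
tool_rot: [[0.929, 0.37, 0.001], [0.37, -0.929, -0.0], [0.001, 0.0, -1.0]]
contact_force: [-0.2, -0.2, 0.2]
grip_width: 0.599
grip_force: 0.0
```

Run:
```python
from h import *
s=robot.get_state();print(s['time'],s['tool_pos'],s['contact_force'])
w=eyes.grab_frame('wrist');c=eyes.grab_frame('scene')
a=cv2.resize(w[0:320,120:520],(400,320));b=cv2.resize(c[120:260,160:480],None,fx=2,fy=2,interpolation=3)
o=np.zeros((600,640,3),np.uint8);o[:320,:400]=a;o[320:600]=b
cv2.imwrite('pics/w5.png',o)
```

```text
15.075 [ 420.36983225 -287.08258672  201.59943166] [-0.16595094 -0.20019218  0.22193955]
```

View pics/w5.png

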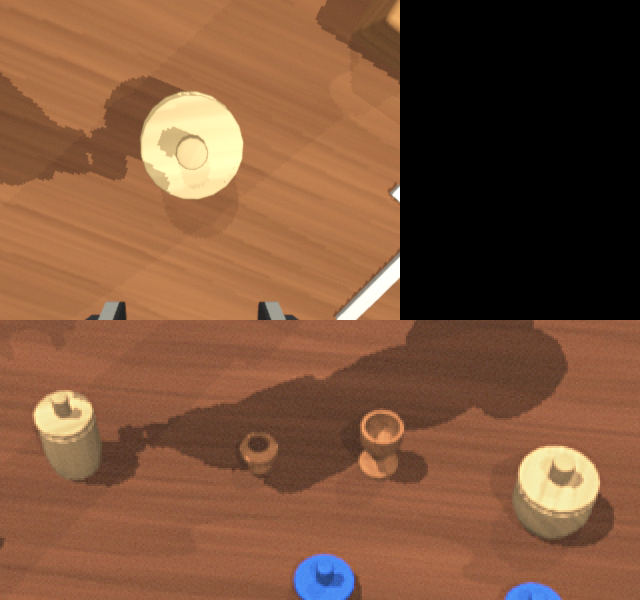

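The wrist half of the picture shows the small lid flush and centred on the tall pot at (192,145). The scene half shows both pots upright and lidded, at (68,435) and (556,490), and the gripper is clear of them.

```bash
python3 -c "
from h import *
print(robot.job_done())"
```

```text
the job is handed in; nothing more can be done
None
```

I put the wide lid on the wide pot and the small pale lid on the tall pot, both seated level with knobs up, and handed the job in at about 15 s; the judging result was not reported back.

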